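# Pack the two-tier sample totes

### The job

Two dark grey stack-nest totes stand on the bench; one already holds two small white jars, one in each compartment. Stand the other two white jars in that tote too, one beside each, and set the empty tote on it turned end for end, so that it stacks level on the rim clear of the jars instead of nesting down onto them. The two black-capped amber phials that stand in the open on the bench, too tall for underneath, go upright into the top tote, one in each compartment; leave the dropper bottle where it is.

Things in the scene. Friction and masses are not known exactly. Their poses are not given: they have to be found in the camera images.
- tote_loaded: Lower tote: dark grey, loose, 0.3 kg, with two jars. 226 mm long (x), 118 wide, 74 high; origin centre of underside. Walls, floor 3 mm; walls lean out 7 mm. A hollow ridge across the middle (along y), 64 mm high, 77 long and 13 thick at its top, 28 at its foot, parts two compartments: floor 90 mm in x (14 to 104 mm off the middle), 97 mm in y. Ends: see the tab.
- tote_empty: Upper tote, empty, in every size like the lower; grip it across its ridge, at the middle. Turned end for end (its +x towards the lower one's -x) and centred, it rests with its feet on the lower rim: undersides 69 mm apart, about 4 mm of play each way. The same way round, its feet drop through the rim notches and it nests down onto the jars.
- tote_empty_tab (a point): Thumb tab of the empty tote, 117 mm from its origin along +x, at rim height (74 mm). Both totes: the +x end has such a tab between two rim notches with two outside feet below; the -x end has one wide notch and one wide foot in the middle, no tab.
- jar_front: White ribbed plastic jar, 40 mm across its lid, 57 mm high, 30 g; origin centre of underside. Stands from the start in the compartment at the +x end of the lower tote, on its floor, 26 mm to the -y side of its centre line; it stays there.
- jar_rear: A jar like jar_front, in the compartment at the -x end of the lower tote, also 26 mm to the -y side; it stays there.
- jar_a: A jar like jar_front, loose on the bench; grip it by the lid or just below (the lid is the top 15 mm). There is room for it at the +y side of a compartment of the lower tote.
- jar_b: Another jar like jar_a, loose on the bench.
- phial_a: Brown glass phial with a black screw cap, 44 mm across the body, 91 mm high, 60 g; the body is straight up to 56 mm, then narrows; origin centre of underside.
- phial_b: A second phial like phial_a.
- dropper: Bystander: clear dropping bottle with a green teat, 53 mm across, 144 mm high; origin centre of underside. Leave it.
Not all that is in view belongs to the job. Leave any blue, pink or purple look-alike of the jar_a alone.

How it is judged (in metres and radians):
On the way, in this order (a step that is already met when the one before it is completed fails the run):
1. all four white jars stand in the lower tote, two in each compartment (y of jar_front in the frame of tote_loaded between -0.055 and 0.055 m and z of jar_front in the frame of tote_loaded between 0 and 0.007 m and angle between each of jar_front, jar_rear, jar_a, jar_b's own z axis and vertical below 0.12 rad and y of jar_rear in the frame of tote_loaded between -0.055 and 0.055 m and z of jar_rear in the frame of tote_loaded between 0 and 0.007 m and y of jar_a in the frame of tote_loaded between -0.055 and 0.055 m and z of jar_a in the frame of tote_loaded between 0 and 0.007 m and y of jar_b in the frame of tote_loaded between -0.055 and 0.055 m and z of jar_b in the frame of tote_loaded between 0 and 0.007 m and ((x of jar_front in the frame of tote_loaded between 0.015 and 0.11 m and x of jar_rear in the frame of tote_loaded between -0.11 and -0.015 m) or (x of jar_front in the frame of tote_loaded between -0.11 and -0.015 m and x of jar_rear in the frame of tote_loaded between 0.015 and 0.11 m)) and ((x of jar_a in the frame of tote_loaded between 0.015 and 0.11 m and x of jar_b in the frame of tote_loaded between -0.11 and -0.015 m) or (x of jar_a in the frame of tote_loaded between -0.11 and -0.015 m and x of jar_b in the frame of tote_loaded between 0.015 and 0.11 m))), for 0.2 s.
2. the empty tote is stacked on it, turned end for end (z of tote_empty in the frame of tote_loaded between 0.0665 and 0.0725 m and horizontal distance between tote_empty and tote_loaded below 0.009 m and x of tote_empty_tab in the frame of tote_loaded below -0.1 m and angle between tote_empty's own z axis and vertical below 0.04 rad and angle between tote_loaded's own z axis and vertical below 0.03 rad and height (world z) of tote_loaded below 0.006 m), for 0.2 s.
At the end, for the whole second after the job is handed in: Lower tote flat on the bench with four jars upright (0.12 rad), two per compartment; upper tote end for end on its rim, underside 66.5-72.5 mm above the lower one's, centred to 9 mm, level to 0.04 rad; one phial upright in each of its compartments; all released and at rest (all of step 1 and all of step 2 and y of phial_a in the frame of tote_empty between -0.055 and 0.055 m and z of phial_a in the frame of tote_empty between 0 and 0.007 m and angle between each of phial_a, phial_b's own z axis and vertical below 0.12 rad and y of phial_b in the frame of tote_empty between -0.055 and 0.055 m and z of phial_b in the frame of tote_empty between 0 and 0.007 m and ((x of phial_a in the frame of tote_empty between 0.015 and 0.11 m and x of phial_b in the frame of tote_empty between -0.11 and -0.015 m) or (x of phial_a in the frame of tote_empty between -0.11 and -0.015 m and x of phial_b in the frame of tote_empty between 0.015 and 0.11 m)) and linear speed of each of tote_loaded, tote_empty, jar_front, jar_rear, jar_a, jar_b, phial_a, phial_b below 0.02 m/s); the robot touches nothing.
It fails at once if the dropper bottle is shifted by more than 30 mm or tipped (distance of dropper from where it was at the start of the episode above 0.03 m or angle between dropper's own z axis and vertical above 0.4 rad).
It also fails if it takes over 131 s, if anything falls off the work surface, if the arm or the gripper's body presses on something with over 40 N, if the wrist force passes 120 N, or if a joint passes its speed limit or range.

### The arm

A 6-joint arm with a two-finger parallel gripper is mounted at the origin on a cart in front of the work surface, level with it; the furniture and walls round the work are solid. World frame = base frame: x ahead of the robot, y to its left, z up, the work surface at z = 0. Lengths are in mm, angles in rad, forces in N, time in s.
With the tool pointing down it reaches from about 275 to 1000 mm from the base axis. Payload 8.4 kg.
Tool frame: the origin (TCP) lies on the centre line of the jaws, within the pads' length; the fingertips stand r.tip_reach ahead of it and the grasp point (between the pads) lies 11 mm behind it (r.tip_reach is the distance from the TCP to the fingertips, in mm); z points along the fingers, y is the line along which they close (so a half turn about z gives the same grasp; the last joint's range is limited). The gripper opens to 85 mm and grips with 20 to 120 N. Pads are 22 mm wide; open, the fingers measure 114 mm over their backs; the gripper's body (76 mm by 85 mm) begins 54 mm behind the grasp point. The pads swing forward as they close: fully open they stand 13 mm farther back than shut.
Start: joints at [-1.255, 0.353, 1.633, -0, 1.155, -0.002], TCP at [195.297, -593.706, 239.281] pointing down, gripper open.
Joint ranges: [-2.63, 2.63], [-0.92, 2.1], [0.06, 2.66], [-1.3, 4.44], [0, 2.69], [-3.02, 3.02]. Speed limits (rad/s): [2.22, 2.22, 2.79, 3.14, 3.14, 3.14].

### API

Orientations are given as [roll, pitch, yaw] about the fixed x, y, z axes, in that order (R = Rz(yaw) Ry(pitch) Rx(roll)).
In Python, from rig import r gives the robot as it stands.
- The arm moves only by the tool carry_out, never from a script. Its argument "targets" is a list of rows, each an object with "dp": the shift along the tool's x, y, z in mm, a list of three; "yaw": the turn about the tool's z in degrees. A call has 1 to 12 rows; each row is the pose to reach, as a shift and turn from the pose commanded when the call began, along the tool's axes at that moment; what a row does not reach only later rows make up. A row lasts 1/8 s, in which the tool goes at most 62.5 mm and 10.7 degrees, less where a joint would pass 70% of its speed; a pose out of reach is approached as far as the arm can. A call with a gripper value outside its range is refused whole. "fingers" is the opening, from -1 (shut) to 1 (fully open), so that 0 is half open, set as the call begins (left out, the last holds). The fingers move at their own pace and stop on an object; "grip_force" is the grip in N (left out, the last holds). Time passes only in rows, so rows that repeat a pose let the fingers close. It gives the time, the measured TCP pose, the force, the opening and the grip force at its end, in the units of the state.
- r.sense(): the state, without advancing time (a new reading comes with each control period).
- r.grab_frame(name): name is "side" or "top"; returns the picture (480x640x3 uint8, red, green, blue); there is no depth.
- r.get_calibration(name): a dict with "fx", "fy", "cx", "cy" (pixels), "dist_coeffs" ([k1, k2, p1, p2, k3] as OpenCV has them; the pictures are not rectified), "rvec" (rotation vector, rad) and "tvec" (3), from world to camera coordinates, as OpenCV has them. Camera axes: x right, y down, z forward; pixel columns grow to the right and rows downward; lengths in mm; the calibration is good to about 2 mm. A picture is of the moment at which its call begins. get_calibration takes no time and is no camera call.
- r.sign_off(): hands the job in; it is judged then, once.
The state is a dict: "clock": time; "qpos": joint angles; "qvel": joint speeds; "joint_efforts": joint torques, N m; "eef_pos": TCP position; "tcp_rot": TCP orientation; "contact_force": force on the tool from outside, world axes, zero at the start; "wrist_torque": the same for the moment, N m; "opening": opening from 0.0 (shut) to 1.0 (fully open); "grasp_force": force on a finger pad.
Only numpy, scipy, OpenCV 4.12 (cv2) and the standard library are available. Lean on these libraries where they do the work, as an engineer would, in place of code of your own. Each camera call takes 0.05 s, during which the arm holds its last target. There are 200 camera calls.

## Working session

There is one attempt and no reset: what is moved stays moved. The work goes in short steps, Python scripts to look and compute and a tool call to move; the robot and the scene stay as the last step left them, time stands still between calls to the robot, and variables do not carry over. Pictures are saved under pics/ and viewed, at most 14 in all, crops included, and the job is handed in when it is done.

Besides the shell and the picture viewer there is one more tool, called after "Emit:" as name(argument=value, ...), one argument or row to a line, values as JSON. carry_out: Moves the arm, as the interface text tells. Its arguments: {"type":"object","properties":{"targets":{"type":"array","items":{"type":"object","properties":{"dp":{"type":"array","items":{"type":"number"}},"yaw":{"type":"number"}}}},"fingers":{"type":"number"},"grip_force":{"type":"number"}},"required":["targets"]}

```bash
mkdir -p pics; ls; python3 - <<'E'
from rig import r
import cv2
for n in("top","side"):
    cv2.imwrite(f"pics/{n}0.png",r.grab_frame(n)[:,:,::-1]); c=r.get_calibration(n); print(n,c)
s=r.sense(); print(s, r.tip_reach)
E
```

```text
pics
top {'fx': 503.2497763722955, 'fy': 503.2497763722955, 'cx': 329.5924525846531, 'cy': 237.19970630534675, 'dist_coeffs': array([-0.03608739,  0.        ,  0.        ,  0.        ,  0.        ]), 'rvec': array([ 2.12705578, -2.16633011,  0.1472465 ]), 'tvec': array([ -56.72722524,  504.12463025, 1295.27975799])}
side {'fx': 528.4956289478049, 'fy': 528.4956289478049, 'cx': 324.96056382129, 'cy': 243.10489220992542, 'dist_coeffs': array([0.0293074, 0.       , 0.       , 0.       , 0.       ]), 'rvec': array([ 0.08842986, -2.70473371,  1.47907925]), 'tvec': array([ 476.83024097,  103.43369508, 1616.90183323])}
{'clock': 0.1, 'qpos': array([-1.25536495e+00,  3.53602868e-01,  1.63404542e+00, -7.10283852e-06,
        1.15519271e+00, -2.45435610e-03]), 'qvel': array([ 1.20498163e-04, -3.03985999e-03, -2.29468217e-03,  2.91062045e-05,
        8.70652523e-04,  1.19852000e-03]), 'joint_efforts': array([ 4.59007915e-04, -6.06357121e+01, -3.42820823e+01,  4.66197406e-06,
        4.01760160e-03, -9.96335174e-07]), 'eef_pos': array([ 195.18844001, -593.30997353,  238.62790552]), 'tcp_rot': array([-3.14034430e+00,  3.43071879e-06,  3.17888608e-01]), 'contact_force': array([ 0.7787654 , -0.52485857, -0.60633694]), 'wrist_torque': array([ 0.03723726, -0.0457851 , -0.00023701]), 'grasp_force': 0.0, 'opening': 0.999370849232921} 8.0
```

View pics/top0.png

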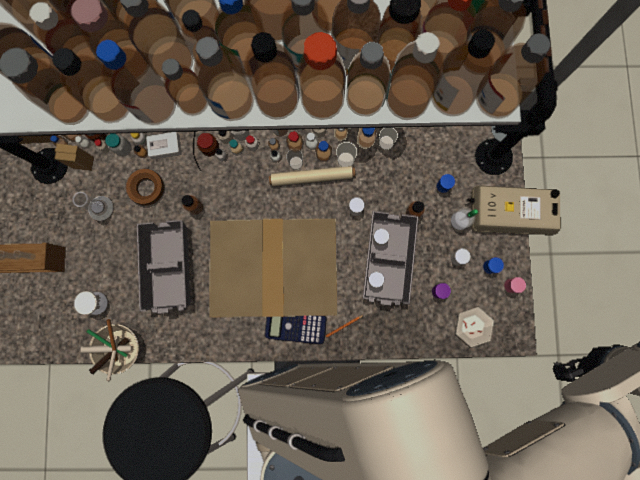

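View pics/side0.png

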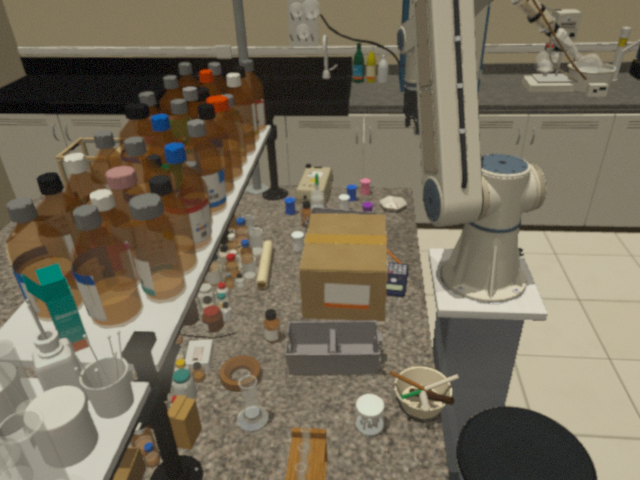

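```bash
cat > h.py <<'E'
import cv2, numpy as np
from rig import r
def cal(n):
    c=r.get_calibration(n); K=np.array([[c['fx'],0,c['cx']],[0,c['fy'],c['cy']],[0,0,1]]);return K,np.array(c['dist_coeffs']),np.array(c['rvec']),np.array(c['tvec'])
def w(n,px,z):
    "pixels at height z -> world"
    K,d,rv,t=cal(n); R=cv2.Rodrigues(rv)[0]; o=-R.T@t; px=np.array(px,float).reshape(-1,1,2)
    u=cv2.undistortPoints(px,K,d).reshape(-1,2); D=np.c_[u,np.ones(len(u))]@R
    z=np.broadcast_to(z,len(D)); return o+D*((z-o[2])/D[:,2])[:,None]
def p(n,P):
    K,d,rv,t=cal(n); return cv2.projectPoints(np.array(P,float).reshape(-1,1,3),rv,t,K,d)[0].reshape(-1,2)
def crop(n,x0,y0,x1,y1,s,name,img=None):
    im=r.grab_frame(n)[:,:,::-1] if img is None else img
    cv2.imwrite(name,cv2.resize(im[y0:y1,x0:x1],None,fx=s,fy=s,interpolation=cv2.INTER_CUBIC))
E
python3 - <<'E'
from h import *
a=cv2.imread("pics/top0.png")
l=a[185:325,125:205]; b=a[185:325,345:525]
im=np.hstack([l,b]); cv2.imwrite("pics/c1.png",cv2.resize(im,None,fx=3,fy=3,interpolation=cv2.INTER_CUBIC))
np.set_printoptions(suppress=True,precision=1)
print("jars",w("top",[(357,205),(462,257),(382,236),(377,280)],[57,57,60,60]))
print("phials",w("top",[(187,201),(419,207)],91))
E
```

```text
jars [[ 583.9 -139.4   57. ]
 [ 441.8 -407.9   57. ]
 [ 500.1 -202.    60. ]
 [ 386.4 -185.5   60. ]]
phials [[ 595.9  298.7   91. ]
 [ 568.8 -295.9   91. ]]
```

View pics/c1.png

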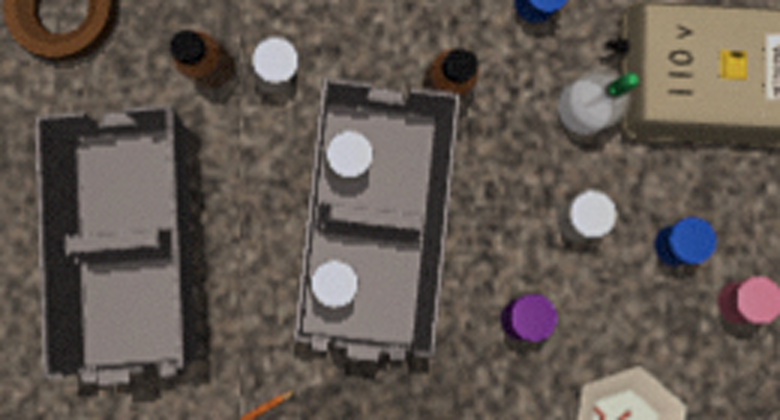

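```bash
python3 - <<'E'
from h import *
a=cv2.imread("pics/top0.png")
f=lambda x,y:cv2.resize(a[y:y+34,x:x+56],None,fx=7,fy=7,interpolation=cv2.INTER_CUBIC)
im=np.vstack([np.hstack([f(135,210),f(366,205)]),np.hstack([f(135,290),f(360,282)])]); cv2.imwrite("pics/c2.png",im)
E
```

```text
(no output)
```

View pics/c2.png

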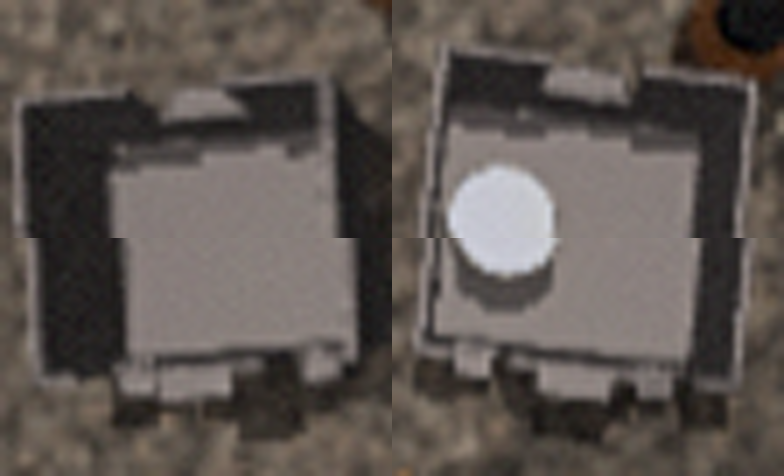

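```bash
cat >> h.py <<'E'
from scipy.optimize import least_squares
def fit(px,z=74,L=226,W=118,n="top",x0=(0,0,0)):
    "corners order far-left, far-right, near-left, near-right (far=+x world,left=+y)"
    P=w(n,px,z)[:,:2]; m=np.array([[1,1],[1,-1],[-1,1],[-1,-1]])*[L/2,W/2]
    f=lambda q:(m@np.array([[np.cos(q[2]),np.sin(q[2])],[-np.sin(q[2]),np.cos(q[2])]])+q[:2]-P).ravel()
    s=least_squares(f,[*P.mean(0),0]); return s.x, s.fun.reshape(-1,2)
np.set_printoptions(suppress=True,precision=3)
E
python3 - <<'E'
from h import *
for c in ([(137.9,224),(181.9,221),(140.4,310.3),(186,308.5)],[(373.6,211.7),(417.9,216.7),(363.7,297.6),(409,303.4)]):
    q,e=fit(c); print(q,np.degrees(q[2])); print(e)
K,d,rv,t=cal("top");print(-cv2.Rodrigues(rv)[0].T@t)
print("drop",w("top",[(461.7,220),(472,213)],[80,140]))
E
```

```text
[432.516 365.851   0.06 ] 3.4119910125907222
[[ 0.411  0.78 ]
 [ 1.789 -2.038]
 [-3.196  1.316]
 [ 0.996 -0.058]]
[ 443.972 -222.127   -0.142] -8.129939675607936
[[ 2.211  1.265]
 [ 0.761 -1.532]
 [-1.496  1.622]
 [-1.476 -1.355]]
[ 316.442  -69.124 1352.847]
drop [[ 534.988 -406.322   80.   ]
 [ 541.651 -416.774  140.   ]]
```

```bash
cat >> h.py <<'E'
def go(*T):
    "T: (x,y,z,yawdeg) -> dp, turn from the present pose"
    s=r.sense(); e=s['eef_pos']; y=s['tcp_rot'][2]
    R=cv2.Rodrigues(np.array([0,0,y]))[0]@np.diag([1,-1,-1])
    print("at",e,np.degrees(y),"op",s['opening'],"q",s['qpos'],"t",s['clock'])
    for t in T: print(np.round(R.T@(np.array(t[:3])-e),1), "turn",round(-(t[3]-np.degrees(y)),1))
E
python3 - <<'E'
from h import *
go((442,-408,130,81.9),(442,-408,33,81.9))
b=w("side",[(303,317),(385,317)],0);print("box bottom",b)
for h in(60,90,110,130,150): print(h,p("side",b+[0,0,h])[:, :].ravel())
print("shelf edge",[w("top",[(250,130)],z)[0] for z in(200,350)])
print("blue,purple",w("top",[(495,265),(442,291)],50))
E
```

```text
at [ 195.188 -593.31   238.628] 18.213675614132935 op 0.999370849232921 q [-1.255  0.354  1.634 -0.     1.155 -0.002] t 0.1
[292.4 -98.9 108.6] turn -63.7
[292.4 -98.9 205.6] turn -63.7
box bottom [[523.334 213.524   0.   ]
 [295.181 201.755  -0.   ]]
60 [302.01  300.162 385.828 300.063]
90 [301.498 291.461 386.258 291.311]
110 [301.149 285.552 386.55  285.365]
130 [300.796 279.554 386.847 279.329]
150 [300.437 273.464 387.15  273.201]
shelf edge [array([742.377, 119.512, 200.   ]), array([686.957,  94.968, 350.   ])]
blue,purple [[ 419.902 -494.754   50.   ]
 [ 355.439 -353.261   50.   ]]
```

Emit:
carry_out(
  targets=[
    {"dp": [292,-99,60],"yaw": -63.7},
    {"dp": [292,-99,108],"yaw": -63.7},
    {"dp": [292,-99,108],"yaw": -63.7},
    {"dp": [292,-99,108],"yaw": -63.7},
    {"dp": [292,-99,108],"yaw": -63.7},
    {"dp": [292,-99,108],"yaw": -63.7},
    {"dp": [292,-99,108],"yaw": -63.7},
    {"dp": [292,-99,108],"yaw": -63.7},
    {"dp": [292,-99,108],"yaw": -63.7},
  ],
  fingers=0.5,
  grip_force=30,
)

```text
clock: 1.23
eef_pos: [441.1, -409.4, 131.8]
tcp_rot: [3.141, 0.001, 1.426]
contact_force: [0.1, -0.1, 0.1]
opening: 0.748
grasp_force: 0.0
```

```bash
python3 - <<'E'
from h import *
go((442,-408,33,81.9))
print("box right",w("top",[(337,219),(337,316),(208,219)],180))
crop("top",345,185,525,325,4,"pics/c3.png")
E
```

```text
at [ 441.073 -409.352  131.77 ] 81.70790584625271 op 0.7482356041396997 q [-0.751  0.437  1.775 -0.     0.929 -0.606] t 1.225
[ 1.5  0.7 98.8] turn -0.2
box right [[525.674 -84.592 180.   ]
 [298.817 -80.067 180.   ]
 [531.532 221.537 180.   ]]
```

View pics/c3.png

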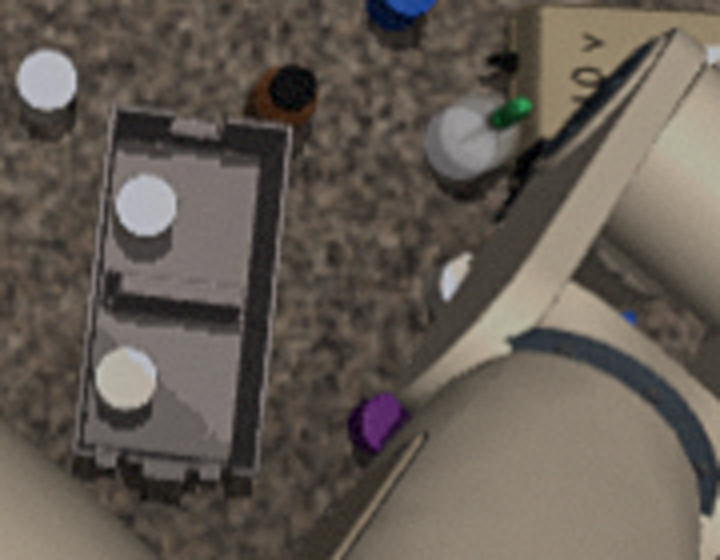

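Emit:
carry_out(
  targets=[
    {"dp": [1.5,0.7,50],"yaw": 0},
    {"dp": [1.5,0.7,99],"yaw": 0},
    {"dp": [1.5,0.7,99],"yaw": 0},
    {"dp": [1.5,0.7,99],"yaw": 0},
  ],
)

```text
clock: 1.78
eef_pos: [443.1, -408.0, 33.8]
tcp_rot: [3.14, 0.001, 1.429]
contact_force: [0.7, -0.3, 0.3]
opening: 0.75
grasp_force: 0.0
```

Emit:
carry_out(
  targets=[
    {"dp": [0,0,0],"yaw": 0},
    {"dp": [0,0,0],"yaw": 0},
    {"dp": [0,0,0],"yaw": 0},
    {"dp": [0,0,0],"yaw": 0},
    {"dp": [0,0,0],"yaw": 0},
    {"dp": [0,0,0],"yaw": 0},
  ],
  fingers=-1,
)

```text
clock: 2.52
eef_pos: [443.7, -408.1, 34.5]
tcp_rot: [3.139, 0.002, 1.43]
contact_force: [-1.2, 0.1, 7.9]
opening: 0.446
grasp_force: 29.4
```

Emit:
carry_out(
  targets=[
    {"dp": [0,0,-40],"yaw": 0},
    {"dp": [0,0,-90],"yaw": 0},
    {"dp": [0,0,-120],"yaw": 0},
    {"dp": [0,0,-120],"yaw": 0},
    {"dp": [0,0,-120],"yaw": 0},
  ],
)

```text
clock: 3.15
eef_pos: [442.4, -406.8, 152.3]
tcp_rot: [3.141, 0.0, 1.43]
contact_force: [-0.4, 0.2, -0.1]
opening: 0.447
grasp_force: 30.4
```

```bash
python3 - <<'E'
from h import *
go((381.9,-239.4,150,81.9),(381.9,-239.4,38,81.9))
print(r.sense()['grasp_force'])
E
```

```text
at [ 442.418 -406.797  152.32 ] 81.90683076255323 op 0.4468348260764754 q [-0.746  0.41   1.762  0.     0.969 -0.605] t 3.15
[157.2 -83.5   2.3] turn 0.0
[157.2 -83.5 114.3] turn 0.0
30.387138845399022
```

Emit:
carry_out(
  targets=[
    {"dp": [157,-83.5,0],"yaw": 0},
    {"dp": [157,-83.5,0],"yaw": 0},
    {"dp": [157,-83.5,0],"yaw": 0},
    {"dp": [157,-83.5,0],"yaw": 0},
    {"dp": [157,-83.5,0],"yaw": 0},
    {"dp": [157,-83.5,0],"yaw": 0},
  ],
)

```text
clock: 3.9
eef_pos: [382.5, -240.6, 152.0]
tcp_rot: [-3.142, 0.0, 1.429]
contact_force: [-0.5, -0.8, 0.1]
opening: 0.447
grasp_force: 30.4
```

```bash
python3 - <<'E'
from h import *
go((381.9,-239.4,36.5,81.9))
crop("top",345,185,455,325,4,"pics/c4.png")
E
```

```text
at [ 382.505 -240.635  152.011] 81.8757290050509 op 0.44701764878428785 q [-0.565  0.199  2.074 -0.     0.868 -0.423] t 3.9
[  1.1  -0.8 115.5] turn -0.0
```

View pics/c4.png

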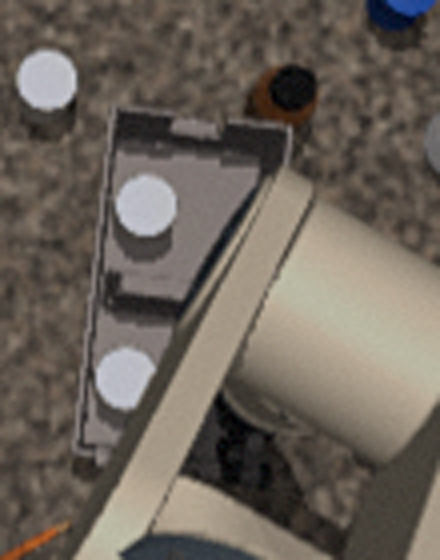

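Emit:
carry_out(
  targets=[
    {"dp": [1,-0.8,40],"yaw": 0},
    {"dp": [1,-0.8,80],"yaw": 0},
    {"dp": [1,-0.8,100],"yaw": 0},
    {"dp": [1,-0.8,110],"yaw": 0},
    {"dp": [1,-0.8,114],"yaw": 0},
    {"dp": [1,-0.8,114],"yaw": 0},
    {"dp": [1,-0.8,114],"yaw": 0},
  ],
)

```text
clock: 4.82
eef_pos: [381.9, -239.1, 38.9]
tcp_rot: [3.14, 0.001, 1.429]
contact_force: [-0.1, 0.0, 0.2]
opening: 0.448
grasp_force: 30.4
```

Open just enough, then rise.

Emit:
carry_out(
  targets=[
    {"dp": [0,0,1],"yaw": 0},
    {"dp": [0,0,1],"yaw": 0},
    {"dp": [0,0,1],"yaw": 0},
    {"dp": [0,0,1],"yaw": 0},
  ],
  fingers=0.2,
)

```text
clock: 5.32
eef_pos: [381.5, -238.7, 37.3]
tcp_rot: [3.142, 0.0, 1.43]
contact_force: [-0.2, 0.9, 1.0]
opening: 0.598
grasp_force: 0.0
```

Emit:
carry_out(
  targets=[
    {"dp": [0,0,-30],"yaw": 0},
    {"dp": [0,0,-80],"yaw": 0},
    {"dp": [0,0,-130],"yaw": 0},
    {"dp": [0,0,-130],"yaw": 0},
    {"dp": [0,0,-130],"yaw": 0},
  ],
)

```text
clock: 5.95
eef_pos: [381.1, -238.5, 167.0]
tcp_rot: [-3.141, -0.0, 1.43]
contact_force: [-0.4, 0.7, -0.2]
opening: 0.598
grasp_force: 0.0
```

```bash
python3 - <<'E'
from h import *
go((584,-139.5,170,81.9),(584,-139.5,33,81.9))
E
```

```text
at [ 381.116 -238.539  167.011] 81.91047348053273 op 0.5982097289456156 q [-0.563  0.173  2.066  0.     0.903 -0.421] t 5.95
[126.6 186.9  -3. ] turn 0.0
[126.6 186.9 134. ] turn 0.0
```

Emit:
carry_out(
  targets=[
    {"dp": [126.6,187,0],"yaw": 0},
    {"dp": [126.6,187,0],"yaw": 0},
    {"dp": [126.6,187,0],"yaw": 0},
    {"dp": [126.6,187,0],"yaw": 0},
    {"dp": [126.6,187,20],"yaw": 0},
    {"dp": [126.6,187,60],"yaw": 0},
    {"dp": [126.6,187,110],"yaw": 0},
    {"dp": [126.6,187,134],"yaw": 0},
    {"dp": [126.6,187,134],"yaw": 0},
    {"dp": [126.6,187,134],"yaw": 0},
  ],
  fingers=0.5,
)

```text
clock: 7.2
eef_pos: [584.4, -139.7, 33.2]
tcp_rot: [-3.141, -0.0, 1.43]
contact_force: [0.6, 0.6, 0.3]
opening: 0.755
grasp_force: 0.0
```

Emit:
carry_out(
  targets=[
    {"dp": [0,0,0],"yaw": 0},
    {"dp": [0,0,0],"yaw": 0},
    {"dp": [0,0,0],"yaw": 0},
    {"dp": [0,0,0],"yaw": 0},
    {"dp": [0,0,0],"yaw": 0},
    {"dp": [0,0,0],"yaw": 0},
  ],
  fingers=-1,
)

```text
clock: 7.95
eef_pos: [585.0, -139.9, 34.5]
tcp_rot: [3.14, 0.0, 1.43]
contact_force: [-1.7, 0.5, 7.4]
opening: 0.454
grasp_force: 30.0
```

Emit:
carry_out(
  targets=[
    {"dp": [0,0,-40],"yaw": 0},
    {"dp": [0,0,-90],"yaw": 0},
    {"dp": [0,0,-120],"yaw": 0},
    {"dp": [0,0,-120],"yaw": 0},
    {"dp": [0,0,-120],"yaw": 0},
  ],
)

```text
clock: 8.57
eef_pos: [583.8, -139.6, 152.7]
tcp_rot: [-3.141, -0.0, 1.43]
contact_force: [-0.4, 0.3, -0.8]
opening: 0.455
grasp_force: 30.5
```

```bash
python3 - <<'E'
from h import *
go((498.7,-256.1,150,81.9),(498.7,-256.1,37.5,81.9))
crop("top",345,185,455,325,4,"pics/c5.png")
E
```

```text
at [ 583.836 -139.584  152.742] 81.90921567474075 op 0.45512251538759674 q [-0.237  0.409  1.763 -0.     0.97  -0.096] t 8.575
[-127.3  -67.9    2.7] turn 0.0
[-127.3  -67.9  115.2] turn 0.0
```

View pics/c5.png

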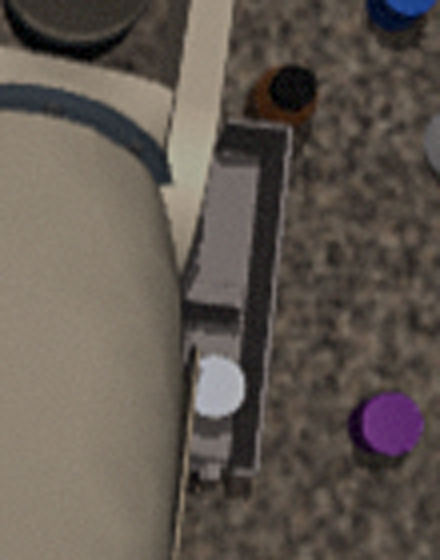

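Emit:
carry_out(
  targets=[
    {"dp": [-127.3,-68,0],"yaw": 0},
    {"dp": [-127.3,-68,0],"yaw": 0},
    {"dp": [-127.3,-68,0],"yaw": 0},
    {"dp": [-127.3,-68,0],"yaw": 0},
    {"dp": [-127.3,-68,0],"yaw": 0},
    {"dp": [-127.3,-68,40],"yaw": 0},
    {"dp": [-127.3,-68,80],"yaw": 0},
    {"dp": [-127.3,-68,100],"yaw": 0},
    {"dp": [-127.3,-68,110],"yaw": 0},
    {"dp": [-127.3,-68,115],"yaw": 0},
    {"dp": [-127.3,-68,115],"yaw": 0},
    {"dp": [-127.3,-68,115],"yaw": 0},
  ],
)

```text
clock: 10.12
eef_pos: [499.7, -256.4, 39.1]
tcp_rot: [3.14, 0.0, 1.43]
contact_force: [0.2, -0.0, -0.1]
opening: 0.452
grasp_force: 30.5
```

Emit:
carry_out(
  targets=[
    {"dp": [0,0,0],"yaw": 0},
    {"dp": [0,0,0],"yaw": 0},
    {"dp": [0,0,0],"yaw": 0},
    {"dp": [0,0,0],"yaw": 0},
  ],
  fingers=0.2,
)

```text
clock: 10.62
eef_pos: [499.1, -256.2, 38.3]
tcp_rot: [-3.142, -0.0, 1.429]
contact_force: [-1.0, -0.3, -0.6]
opening: 0.598
grasp_force: 0.0
```

Emit:
carry_out(
  targets=[
    {"dp": [0,0,-30],"yaw": 0},
    {"dp": [0,0,-80],"yaw": 0},
    {"dp": [0,0,-140],"yaw": 0},
    {"dp": [0,0,-200],"yaw": 0},
    {"dp": [0,0,-240],"yaw": 0},
    {"dp": [0,0,-240],"yaw": 0},
    {"dp": [0,0,-240],"yaw": 0},
  ],
)

```text
clock: 11.5
eef_pos: [498.7, -256.0, 277.6]
tcp_rot: [-3.141, -0.0, 1.43]
contact_force: [0.1, -0.4, -1.2]
opening: 0.599
grasp_force: 0.0
```

```bash
python3 - <<'E'
from h import *
go((432.5,366,280,93.4),(432.5,366,40,93.4))
E
```

```text
at [ 498.696 -255.966  277.623] 81.90876565767209 op 0.5986924367770381 q [-0.477  0.218  1.73   0.     1.195 -0.336] t 11.5
[ 606.5 -153.1   -2.4] turn -11.5
[ 606.5 -153.1  237.6] turn -11.5
```

Emit:
carry_out(
  targets=[
    {"dp": [606.5,-153,-2],"yaw": -11.5},
    {"dp": [606.5,-153,-2],"yaw": -11.5},
    {"dp": [606.5,-153,-2],"yaw": -11.5},
    {"dp": [606.5,-153,-2],"yaw": -11.5},
    {"dp": [606.5,-153,-2],"yaw": -11.5},
    {"dp": [606.5,-153,-2],"yaw": -11.5},
    {"dp": [606.5,-153,-2],"yaw": -11.5},
    {"dp": [606.5,-153,-2],"yaw": -11.5},
    {"dp": [606.5,-153,-2],"yaw": -11.5},
    {"dp": [606.5,-153,-2],"yaw": -11.5},
    {"dp": [606.5,-153,-2],"yaw": -11.5},
    {"dp": [606.5,-153,-2],"yaw": -11.5},
  ],
)

```text
clock: 13.0
eef_pos: [432.2, 365.2, 278.5]
tcp_rot: [-3.139, 0.002, 1.631]
contact_force: [-0.5, -0.2, -0.0]
opening: 0.599
grasp_force: 0.0
```

```bash
python3 - <<'E'
from h import *
go((432.5,366,150,93.4),(432.5,366,40,93.4))
crop("top",345,185,485,325,4,"pics/c6.png")
E
```

```text
at [432.212 365.221 278.48 ] 93.46716013614511 op 0.5991373755673762 q [ 0.699  0.227  1.716 -0.     1.202  0.639] t 13.0
[  0.8   0.3 128.5] turn 0.1
[  0.8   0.3 238.5] turn 0.1
```

View pics/c6.png

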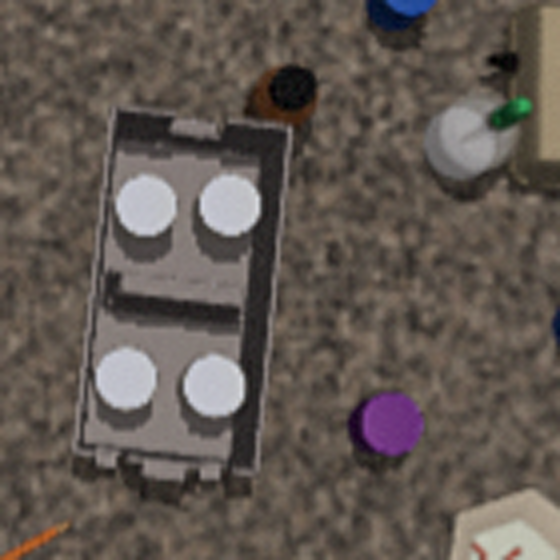

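Emit:
carry_out(
  targets=[
    {"dp": [0.8,0.3,60],"yaw": 0},
    {"dp": [0.8,0.3,120],"yaw": 0},
    {"dp": [0.8,0.3,180],"yaw": 0},
    {"dp": [0.8,0.3,220],"yaw": 0},
    {"dp": [0.8,0.3,240],"yaw": 0},
    {"dp": [0.8,0.3,240],"yaw": 0},
    {"dp": [0.8,0.3,240],"yaw": 0},
    {"dp": [0.8,0.3,240],"yaw": 0},
  ],
)

```text
clock: 14.05
eef_pos: [434.1, 366.9, 41.6]
tcp_rot: [3.14, -0.001, 1.63]
contact_force: [-0.1, 0.5, -0.2]
opening: 0.598
grasp_force: 0.0
```

Emit:
carry_out(
  targets=[
    {"dp": [0,0,0],"yaw": 0},
    {"dp": [0,0,0],"yaw": 0},
    {"dp": [0,0,0],"yaw": 0},
    {"dp": [0,0,0],"yaw": 0},
    {"dp": [0,0,0],"yaw": 0},
    {"dp": [0,0,0],"yaw": 0},
    {"dp": [0,0,0],"yaw": 0},
    {"dp": [0,0,0],"yaw": 0},
  ],
  fingers=-1,
  grip_force=60,
)

```text
clock: 15.05
eef_pos: [433.6, 366.9, 41.1]
tcp_rot: [3.141, -0.0, 1.631]
contact_force: [-0.7, -1.5, 6.5]
opening: 0.209
grasp_force: 58.5
```

Emit:
carry_out(
  targets=[
    {"dp": [0,0,-15],"yaw": 0},
    {"dp": [0,0,-30],"yaw": 0},
    {"dp": [0,0,-50],"yaw": 0},
    {"dp": [0,0,-80],"yaw": 0},
    {"dp": [0,0,-120],"yaw": 0},
    {"dp": [0,0,-160],"yaw": 0},
    {"dp": [0,0,-200],"yaw": 0},
    {"dp": [0,0,-240],"yaw": 0},
    {"dp": [0,0,-240],"yaw": 0},
    {"dp": [0,0,-240],"yaw": 0},
  ],
)

```text
clock: 16.3
eef_pos: [432.6, 366.1, 279.8]
tcp_rot: [-3.141, 0.0, 1.63]
contact_force: [-0.2, -0.5, -4.1]
opening: 0.205
grasp_force: 59.2
```

```bash
python3 - <<'E'
from h import *
go((444,-222,280,-98.1)); s=r.sense(); print(s['contact_force'],s['wrist_torque'],s['grasp_force'])
a=r.grab_frame("side")[:,:,::-1];b=r.grab_frame("top")[:,:,::-1]
cv2.imwrite("pics/c7.png",np.hstack([cv2.resize(a[180:420,230:430],(400,480)),cv2.resize(b[180:400,80:280],(400,480))]))
E
```

```text
at [432.644 366.15  279.76 ] 93.41008790580884 op 0.20547501937970508 q [0.7   0.226 1.715 0.    1.202 0.64 ] t 16.3
[-587.8  -23.6   -0.2] turn 191.5
[-0.174 -0.483 -4.057] [-0.028  0.038 -0.099] 59.16035820002435
```

View pics/c7.png

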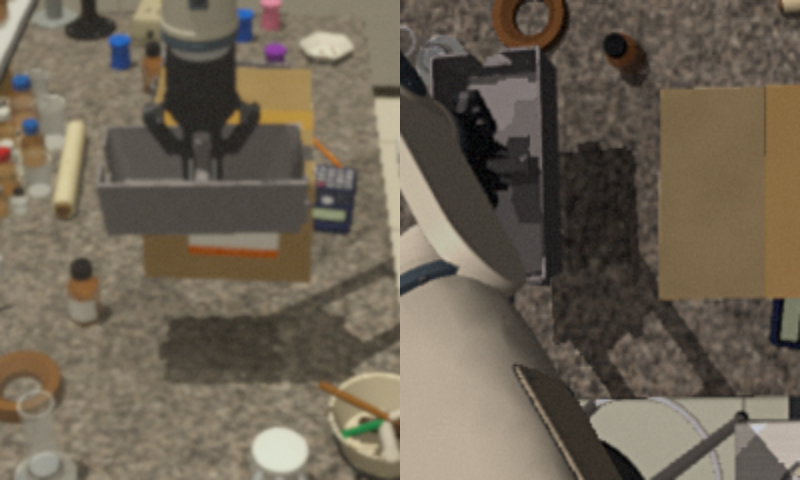

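Emit:
carry_out(
  targets=[
    {"dp": [0,0,-20],"yaw": 10},
    {"dp": [-30,-2,-30],"yaw": 20},
    {"dp": [-70,-3,-30],"yaw": 30},
    {"dp": [-110,-5,-30],"yaw": 40},
    {"dp": [-155,-7,-30],"yaw": 50},
    {"dp": [-200,-8,-30],"yaw": 60},
    {"dp": [-245,-10,-30],"yaw": 70},
    {"dp": [-290,-12,-30],"yaw": 80},
    {"dp": [-335,-14,-30],"yaw": 90},
    {"dp": [-375,-16,-30],"yaw": 100},
    {"dp": [-400,-16,-30],"yaw": 110},
    {"dp": [-400,-16,-30],"yaw": 110},
  ],
)

```text
clock: 17.9
eef_pos: [440.5, -34.9, 309.1]
tcp_rot: [3.141, 0.002, -0.293]
contact_force: [-0.5, 0.0, -2.9]
opening: 0.206
grasp_force: 59.2
```

```bash
python3 - <<'E'
from h import *
go((444,-222,280,-98.1))
E
```

```text
at [440.451 -34.907 309.095] -16.779350980898048 op 0.2058708778226567 q [-0.082 -0.008  1.915 -0.     1.237  1.781] t 17.9
[ 57.4 178.1  29.1] turn 81.3
```

Emit:
carry_out(
  targets=[
    {"dp": [20,60,10],"yaw": 10},
    {"dp": [40,120,15],"yaw": 20},
    {"dp": [57,178,20],"yaw": 30},
    {"dp": [57,178,29],"yaw": 40},
    {"dp": [57,178,29],"yaw": 50},
    {"dp": [57,178,29],"yaw": 60},
    {"dp": [57,178,29],"yaw": 70},
    {"dp": [57,178,29],"yaw": 80},
    {"dp": [57,178,29],"yaw": 81.3},
    {"dp": [57,178,29],"yaw": 81.3},
    {"dp": [57,178,29],"yaw": 81.3},
  ],
)

```text
clock: 19.27
eef_pos: [444.9, -220.2, 281.1]
tcp_rot: [3.141, 0.0, -1.706]
contact_force: [-1.4, -0.1, -3.5]
opening: 0.204
grasp_force: 59.5
```

```bash
python3 - <<'E'
from h import *
q,e=fit([(373,211.75),(418.25,216.75),(364.25,298.25),(408.75,303.25)]);print(q,np.degrees(q[2]),e)
q,e=fit([(373.6,211.7),(417.9,216.7),(363.7,297.6),(409,303.4)]);print(q)
go((444,-222,150,-98.1),(444,-222,111,-98.1))
a=r.grab_frame("side")[:,:,::-1];b=r.grab_frame("top")[:,:,::-1]
cv2.imwrite("pics/c8.png",np.hstack([cv2.resize(a[130:290,280:420],(420,480),interpolation=2),cv2.resize(b[180:340,340:460],(360,480),interpolation=2)]))
E
```

```text
[ 443.593 -222.145   -0.137] -7.868949026267649 [[ 1.739  0.239]
 [ 0.867 -0.178]
 [-0.557  2.476]
 [-2.048 -2.537]]
[ 443.972 -222.127   -0.142]
at [ 444.895 -220.223  281.066] -97.72228721666251 op 0.20363683279194622 q [-0.463  0.11   1.853  0.     1.179  2.814] t 19.275
[  1.9   0.6 131.1] turn 0.4
[  1.9   0.6 170.1] turn 0.4
```

View pics/c8.png

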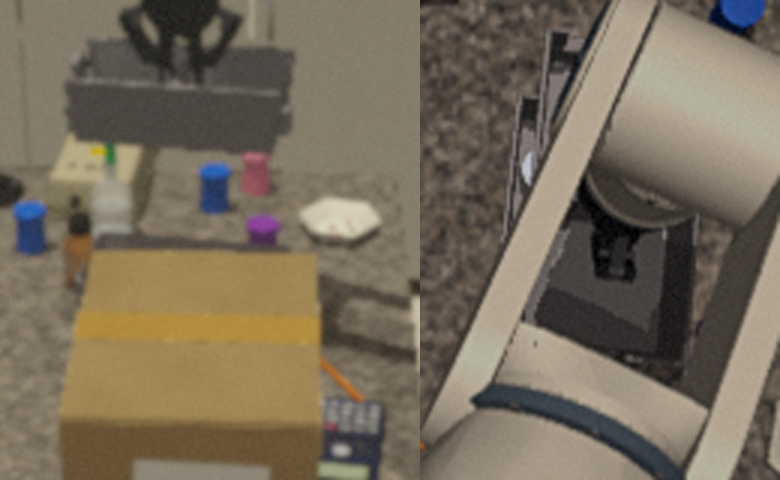

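```bash
python3 - <<'E'
from h import *
h=np.radians(-7.72); u=np.array([np.cos(h),np.sin(h)]);v=np.array([-np.sin(h),np.cos(h)])
for a,b in((1,1),(1,-1),(-1,1),(-1,-1)):
    q=np.array([444.9,-220.2])+113*a*u+59*b*v; P=p("top",[*q,314])[0]; S=p("side",[*q,314])[0]
    print(a,b,P,"crop",(P-[340,180])*3+[420,0],"side crop",(S-[280,130])*3)
E
```

```text
1 1 [380.899 188.821] crop [542.696  26.463] side crop [57.915 78.957]
1 -1 [436.46  195.173] crop [709.381  45.519] side crop [84.944 36.184]
-1 1 [369.621 295.68 ] crop [508.863 347.039] side crop [275.265  93.228]
-1 -1 [426.854 302.353] crop [680.563 367.058] side crop [290.619  48.53 ]
```

```bash
python3 - <<'E'
from h import *
b=r.grab_frame("top")[:,:,::-1]; a=r.grab_frame("side")[:,:,::-1]
f=lambda im,x,y:cv2.resize(im[y:y+30,x:x+40],None,fx=10,fy=10,interpolation=2)
im=np.vstack([np.hstack([f(b,365,180),f(b,405,285)]),np.hstack([f(a,290,140),f(a,350,145)])])
cv2.imwrite("pics/c9.png",im)
E
```

```text
(no output)
```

View pics/c9.png

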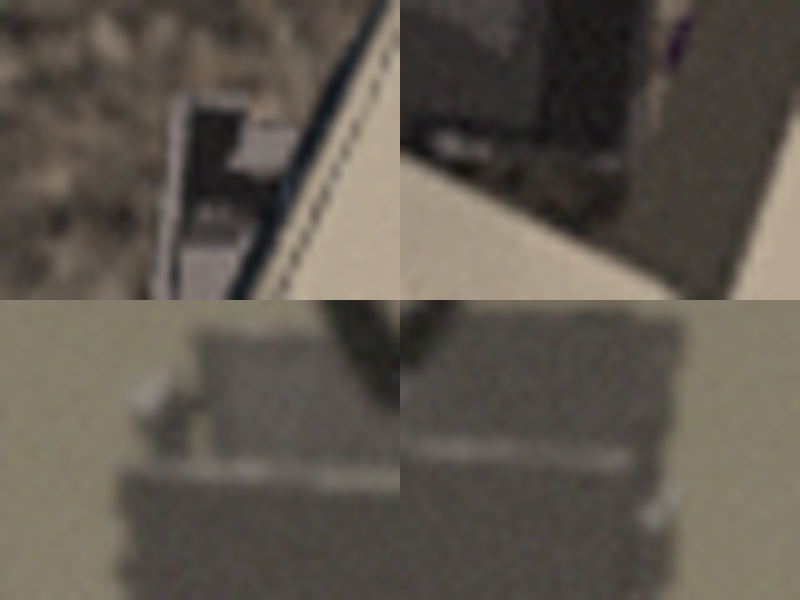

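```bash
python3 - <<'E'
from h import *
go((443.8,-220.4,130,-98.0))
E
```

```text
at [ 444.887 -220.49   281.279] -97.84376924510835 op 0.2014265232446049 q [-0.463  0.109  1.853  0.     1.179  2.815] t 19.475
[  0.1   1.1 151.3] turn 0.2
```

Emit:
carry_out(
  targets=[
    {"dp": [0,1,30],"yaw": 0.2},
    {"dp": [0,1,70],"yaw": 0.2},
    {"dp": [0,1,110],"yaw": 0.2},
    {"dp": [0,1,140],"yaw": 0.2},
    {"dp": [0,1,151],"yaw": 0.2},
    {"dp": [0,1,151],"yaw": 0.2},
    {"dp": [0,1,151],"yaw": 0.2},
    {"dp": [0,1,151],"yaw": 0.2},
    {"dp": [0,1,151],"yaw": 0.2},
  ],
)

```text
clock: 20.6
eef_pos: [444.3, -220.5, 131.0]
tcp_rot: [-3.14, -0.0, -1.712]
contact_force: [0.3, 0.1, -2.9]
opening: 0.212
grasp_force: 59.6
```

```bash
python3 - <<'E'
from h import *
go((443.8,-220.4,111,-98.0)); print(r.sense()['contact_force'])
E
```

```text
at [ 444.29  -220.524  130.991] -98.090232185981 op 0.21189763298892994 q [-0.464  0.294  2.003  0.     0.843  2.819] t 20.6
[-0.1  0.5 20. ] turn -0.1
[ 0.344  0.107 -2.882]
```

Emit:
carry_out(
  targets=[
    {"dp": [0,0.5,5],"yaw": 0},
    {"dp": [0,0.5,10],"yaw": 0},
    {"dp": [0,0.5,14],"yaw": 0},
    {"dp": [0,0.5,17],"yaw": 0},
    {"dp": [0,0.5,19],"yaw": 0},
    {"dp": [0,0.5,20],"yaw": 0},
    {"dp": [0,0.5,20.5],"yaw": 0},
    {"dp": [0,0.5,20.5],"yaw": 0},
    {"dp": [0,0.5,20.5],"yaw": 0},
  ],
)

```text
clock: 21.72
eef_pos: [443.6, -220.3, 110.1]
tcp_rot: [-3.141, -0.0, -1.712]
contact_force: [-1.2, 1.1, 3.3]
opening: 0.206
grasp_force: 60.5
```

Emit:
carry_out(
  targets=[
    {"dp": [0,0,0],"yaw": 0},
    {"dp": [0,0,0],"yaw": 0},
    {"dp": [0,0,0],"yaw": 0},
    {"dp": [0,0,0],"yaw": 0},
    {"dp": [0,0,0],"yaw": 0},
  ],
  fingers=0.2,
  grip_force=40,
)

```text
clock: 22.35
eef_pos: [443.4, -220.3, 109.8]
tcp_rot: [3.142, -0.0, -1.712]
contact_force: [0.3, 0.6, 0.1]
opening: 0.6
grasp_force: 0.0
```

Emit:
carry_out(
  targets=[
    {"dp": [0,0,-20],"yaw": 0},
    {"dp": [0,0,-60],"yaw": 0},
    {"dp": [0,0,-120],"yaw": 0},
    {"dp": [0,0,-180],"yaw": 0},
    {"dp": [0,0,-180],"yaw": 0},
    {"dp": [0,0,-180],"yaw": 0},
  ],
)

```text
clock: 23.1
eef_pos: [443.1, -220.1, 289.6]
tcp_rot: [-3.142, -0.0, -1.712]
contact_force: [-1.5, 1.0, 0.4]
opening: 0.601
grasp_force: 0.0
```

```bash
python3 - <<'E'
from h import *
go((560,300,290,-8)); 
E
```

```text
at [ 443.114 -220.114  289.596] -98.09007497872639 op 0.6014237345858322 q [-0.464  0.099  1.846  0.     1.197  2.819] t 23.1
[-531.4  -42.5   -0.4] turn -90.1
```

Emit:
carry_out(
  targets=[
    {"dp": [-60,-9,0],"yaw": -10},
    {"dp": [-120,-18,0],"yaw": -20},
    {"dp": [-180,-27,0],"yaw": -30},
    {"dp": [-240,-35,0],"yaw": -40},
    {"dp": [-300,-44,0],"yaw": -50},
    {"dp": [-360,-53,0],"yaw": -60},
    {"dp": [-420,-62,0],"yaw": -70},
    {"dp": [-480,-70,0],"yaw": -80},
    {"dp": [-535,-78,0],"yaw": -90},
    {"dp": [-535,-78,0],"yaw": -90},
    {"dp": [-535,-78,0],"yaw": -90},
    {"dp": [-535,-78,0],"yaw": -90},
  ],
)

```text
clock: 24.6
eef_pos: [595.5, 297.0, 289.1]
tcp_rot: [3.141, 0.001, -0.143]
contact_force: [0.2, 0.0, 0.6]
opening: 0.604
grasp_force: 0.0
```

```bash
python3 - <<'E'
from h import *
go((596,299,120,-8.1),(596,299,38,-8.1))
b=r.grab_frame("top")[:,:,::-1]; a=r.grab_frame("side")[:,:,::-1]
cv2.imwrite("pics/c10.png",np.hstack([cv2.resize(b[180:330,350:440],(360,600),interpolation=2),cv2.resize(a[160:310,290:400],(440,600),interpolation=2)]))
E
```

```text
at [595.514 297.047 289.078] -8.198741014630508 op 0.6036761174167765 q [ 0.461  0.378  1.485 -0.     1.28   2.175] t 24.6
[  0.2  -2.  169.1] turn -0.1
[  0.2  -2.  251.1] turn -0.1
```

View pics/c10.png

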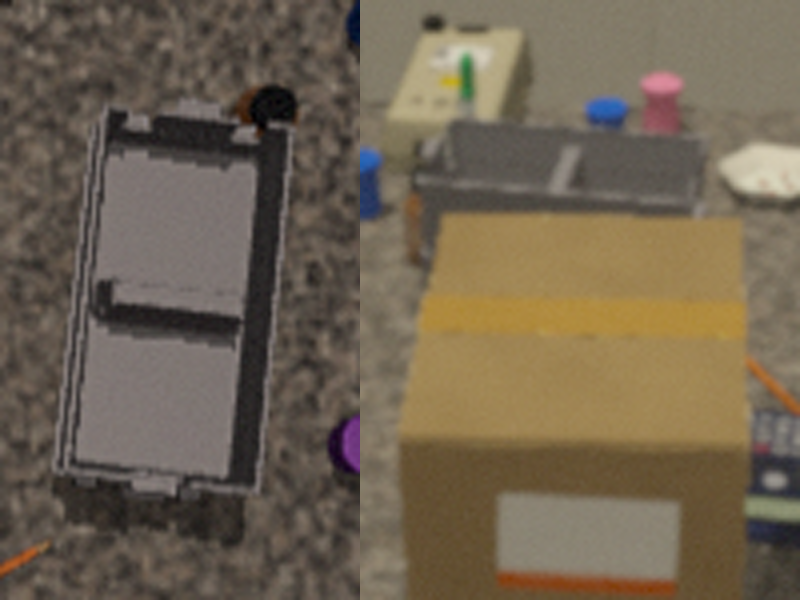

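Emit:
carry_out(
  targets=[
    {"dp": [0.2,-0.5,60],"yaw": 0},
    {"dp": [0.2,-0.5,120],"yaw": 0},
    {"dp": [0.2,-0.5,170],"yaw": 0},
    {"dp": [0.2,-0.5,210],"yaw": 0},
    {"dp": [0.2,-0.5,240],"yaw": 0},
    {"dp": [0.2,-0.5,257],"yaw": 0},
    {"dp": [0.2,-0.5,257],"yaw": 0},
    {"dp": [0.2,-0.5,257],"yaw": 0},
  ],
  fingers=0.7,
)

```text
clock: 25.7
eef_pos: [597.1, 299.1, 34.2]
tcp_rot: [-3.14, -0.002, -0.142]
contact_force: [0.5, 0.5, 0.7]
opening: 0.851
grasp_force: 0.0
```

Emit:
carry_out(
  targets=[
    {"dp": [0,0,0],"yaw": 0},
    {"dp": [0,0,0],"yaw": 0},
    {"dp": [0,0,0],"yaw": 0},
    {"dp": [0,0,0],"yaw": 0},
    {"dp": [0,0,0],"yaw": 0},
    {"dp": [0,0,0],"yaw": 0},
  ],
  fingers=-1,
)

```text
clock: 26.45
eef_pos: [597.0, 299.3, 34.1]
tcp_rot: [-3.14, -0.002, -0.141]
contact_force: [-1.1, -0.6, 6.8]
opening: 0.49
grasp_force: 40.7
```

Emit:
carry_out(
  targets=[
    {"dp": [0,0,-20],"yaw": 0},
    {"dp": [0,0,-60],"yaw": 0},
    {"dp": [0,0,-110],"yaw": 0},
    {"dp": [0,0,-170],"yaw": 0},
    {"dp": [0,0,-230],"yaw": 0},
    {"dp": [0,0,-270],"yaw": 0},
    {"dp": [0,0,-270],"yaw": 0},
    {"dp": [0,0,-270],"yaw": 0},
  ],
)

```text
clock: 27.45
eef_pos: [595.6, 298.6, 302.7]
tcp_rot: [3.141, 0.0, -0.141]
contact_force: [0.4, 0.5, -1.9]
opening: 0.487
grasp_force: 40.7
```

```bash
python3 - <<'E'
from h import *
q,e=fit([(376.25,207),(423.25,211.25),(367,297.5),(413.75,302.5)],z=143);print(q,np.degrees(q[2]));print(e)
c,s=np.cos(q[2]),np.sin(q[2])
for d in(60,-60): print(d,q[0]+d*c,q[1]+d*s)
go((q[0]-60*c,q[1]-60*s,300,-8.1)); print(r.sense()['contact_force'])
E
```

```text
[ 443.813 -223.834   -0.134] -7.6606226190763875
[[ 3.362  1.353]
 [ 0.333 -0.883]
 [-0.976  2.622]
 [-2.718 -3.091]]
60 503.2771097270491 -231.83270282289868
-60 384.3481037655387 -215.83609252549445
at [595.597 298.645 302.717] -8.087463426693915 op 0.4865443201059357 q [ 0.463  0.369  1.468 -0.     1.305  2.174] t 27.45
[-136.8  539.1    2.7] turn 0.0
[ 0.435  0.466 -1.93 ]
```

Emit:
carry_out(
  targets=[
    {"dp": [-137,538,0],"yaw": 0},
    {"dp": [-137,538,0],"yaw": 0},
    {"dp": [-137,538,0],"yaw": 0},
    {"dp": [-137,538,0],"yaw": 0},
    {"dp": [-137,538,0],"yaw": 0},
    {"dp": [-137,538,0],"yaw": 0},
    {"dp": [-137,538,0],"yaw": 0},
    {"dp": [-137,538,0],"yaw": 0},
    {"dp": [-137,538,0],"yaw": 0},
    {"dp": [-137,538,0],"yaw": 0},
    {"dp": [-137,538,0],"yaw": 0},
    {"dp": [-137,538,0],"yaw": 0},
  ],
)

```text
clock: 28.95
eef_pos: [385.0, -213.3, 302.2]
tcp_rot: [-3.141, 0.001, -0.14]
contact_force: [0.2, 0.0, -0.9]
opening: 0.487
grasp_force: 41.0
```

```bash
python3 - <<'E'
from h import *
go((384.4,-214.8,130,-8.1),(384.4,-214.8,107,-8.1))
E
```

```text
at [ 384.994 -213.338  302.216] -8.003352459846347 op 0.48673118475077337 q [-0.51  -0.006  1.928  0.     1.22   1.201] t 28.95
[ -0.4   1.5 172.2] turn 0.1
[ -0.4   1.5 195.2] turn 0.1
```

Emit:
carry_out(
  targets=[
    {"dp": [-0.4,1.5,50],"yaw": 0},
    {"dp": [-0.4,1.5,100],"yaw": 0},
    {"dp": [-0.4,1.5,140],"yaw": 0},
    {"dp": [-0.4,1.5,165],"yaw": 0},
    {"dp": [-0.4,1.5,180],"yaw": 0},
    {"dp": [-0.4,1.5,190],"yaw": 0},
    {"dp": [-0.4,1.5,194],"yaw": 0},
    {"dp": [-0.4,1.5,195],"yaw": 0},
    {"dp": [-0.4,1.5,195],"yaw": 0},
    {"dp": [-0.4,1.5,195],"yaw": 0},
  ],
)

```text
clock: 30.2
eef_pos: [384.5, -216.1, 108.2]
tcp_rot: [3.141, -0.001, -0.141]
contact_force: [0.1, -1.3, -0.5]
opening: 0.487
grasp_force: 41.0
```

Emit:
carry_out(
  targets=[
    {"dp": [0,0,1],"yaw": 0},
    {"dp": [0,0,1],"yaw": 0},
    {"dp": [0,0,1],"yaw": 0},
    {"dp": [0,0,1],"yaw": 0},
  ],
  fingers=0.22,
)

```text
clock: 30.7
eef_pos: [384.3, -215.9, 106.8]
tcp_rot: [3.142, -0.0, -0.141]
contact_force: [0.9, 0.3, 0.7]
opening: 0.606
grasp_force: 0.0
```

Emit:
carry_out(
  targets=[
    {"dp": [0,0,-20],"yaw": 0},
    {"dp": [0,0,-60],"yaw": 0},
    {"dp": [0,0,-110],"yaw": 0},
    {"dp": [0,0,-160],"yaw": 0},
    {"dp": [0,0,-160],"yaw": 0},
    {"dp": [0,0,-160],"yaw": 0},
  ],
)

```text
clock: 31.45
eef_pos: [383.8, -215.7, 266.2]
tcp_rot: [-3.141, 0.0, -0.141]
contact_force: [0.2, 0.0, 0.2]
opening: 0.616
grasp_force: 0.0
```

```bash
python3 - <<'E'
from h import *
print(w("top",[(418.3,207),(350+272/4,180+107/4)],91))
go((568.5,-296,250,-8.1),(568.5,-296,33,-8.1))
E
```

```text
[[ 568.816 -294.09    91.   ]
 [ 569.48  -293.351   91.   ]]
at [ 383.846 -215.694  266.224] -8.092093048944932 op 0.6160494765676063 q [-0.515  0.029  1.976 -0.     1.137  1.197] t 31.45
[194.1  53.5  16.2] turn 0.0
[194.1  53.5 233.2] turn 0.0
```

Emit:
carry_out(
  targets=[
    {"dp": [197,51,0],"yaw": 0},
    {"dp": [197,51,0],"yaw": 0},
    {"dp": [197,51,0],"yaw": 0},
    {"dp": [197,51,0],"yaw": 0},
    {"dp": [197,51,40],"yaw": 0},
    {"dp": [197,51,83],"yaw": 0},
    {"dp": [197,51,83],"yaw": 0},
    {"dp": [197,51,83],"yaw": 0},
    {"dp": [197,51,83],"yaw": 0},
  ],
  fingers=0.2,
  grip_force=30,
)

```text
clock: 32.58
eef_pos: [572.9, -294.6, 185.8]
tcp_rot: [3.141, -0.003, -0.141]
contact_force: [0.1, 0.1, 0.7]
opening: 0.6
grasp_force: 0.0
```

```bash
python3 - <<'E'
from h import *
go((572,-294.3,84,-8.1))
b=r.grab_frame("top")[:,:,::-1]; a=r.grab_frame("side")[:,:,::-1]
cv2.imwrite("pics/c11.png",np.hstack([cv2.resize(b[180:330,350:440],(360,600),interpolation=2),cv2.resize(a[160:310,290:400],(440,600),interpolation=2)]))
E
```

```text
at [ 572.896 -294.566  185.792] -8.09382740639536 op 0.5998186220519939 q [-0.477  0.433  1.64   0.     1.066  1.235] t 32.575
[ -0.9  -0.1 101.8] turn 0.0
```

View pics/c11.png

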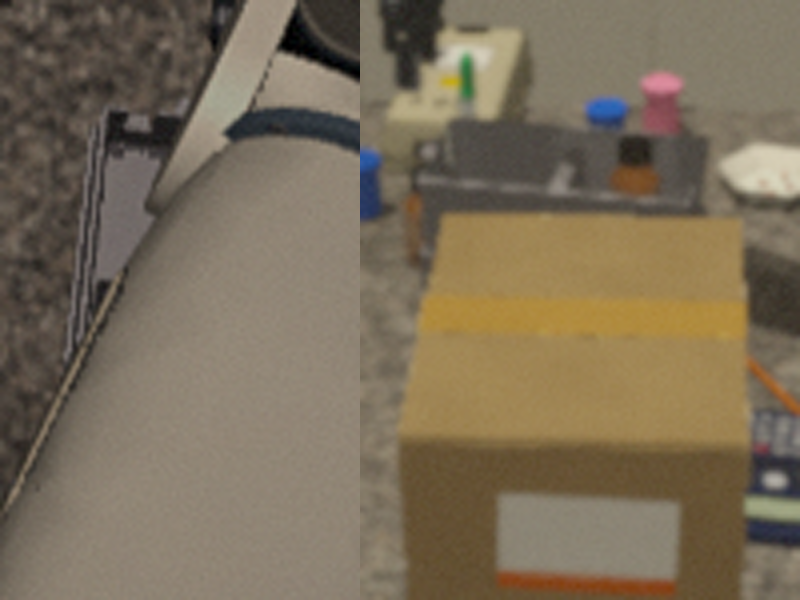

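Emit:
carry_out(
  targets=[
    {"dp": [-0.9,0,40],"yaw": 0},
    {"dp": [-0.9,0,70],"yaw": 0},
    {"dp": [-0.9,0,85],"yaw": 0},
    {"dp": [-0.9,0,95],"yaw": 0},
    {"dp": [-0.9,0,98],"yaw": 0},
    {"dp": [-0.9,0,98],"yaw": 0},
    {"dp": [-0.9,0,98],"yaw": 0},
  ],
)

```text
clock: 33.55
eef_pos: [571.7, -294.2, 86.6]
tcp_rot: [3.141, -0.001, -0.141]
contact_force: [-0.2, 0.5, 0.5]
opening: 0.603
grasp_force: 0.0
```

Emit:
carry_out(
  targets=[
    {"dp": [0,0,2],"yaw": 0},
    {"dp": [0,0,2],"yaw": 0},
    {"dp": [0,0,2],"yaw": 0},
  ],
)

```text
clock: 33.92
eef_pos: [571.2, -294.0, 83.8]
tcp_rot: [3.142, 0.0, -0.141]
contact_force: [0.1, 0.4, 0.1]
opening: 0.6
grasp_force: 0.0
```

Emit:
carry_out(
  targets=[
    {"dp": [0,0,0],"yaw": 0},
    {"dp": [0,0,0],"yaw": 0},
    {"dp": [0,0,0],"yaw": 0},
    {"dp": [0,0,0],"yaw": 0},
    {"dp": [0,0,0],"yaw": 0},
    {"dp": [0,0,0],"yaw": 0},
    {"dp": [0,0,0],"yaw": 0},
    {"dp": [0,0,0],"yaw": 0},
  ],
  fingers=-1,
)

```text
clock: 34.92
eef_pos: [571.3, -294.0, 83.9]
tcp_rot: [3.142, -0.0, -0.141]
contact_force: [0.1, -0.5, 2.0]
opening: 0.228
grasp_force: 26.8
```

Emit:
carry_out(
  targets=[
    {"dp": [0,0,-4],"yaw": 0},
    {"dp": [3,0,-12],"yaw": 0},
    {"dp": [6,0,-30],"yaw": 0},
    {"dp": [6,0,-60],"yaw": 0},
    {"dp": [6,0,-100],"yaw": 0},
    {"dp": [6,0,-150],"yaw": 0},
    {"dp": [6,0,-200],"yaw": 0},
    {"dp": [6,0,-200],"yaw": 0},
    {"dp": [6,0,-200],"yaw": 0},
  ],
)

```text
clock: 36.05
eef_pos: [577.0, -294.7, 284.3]
tcp_rot: [3.141, -0.001, -0.141]
contact_force: [-0.1, 0.9, -1.5]
opening: 0.228
grasp_force: 26.2
```

```bash
python3 - <<'E'
from h import *
go((506,-231.3,280,-8.1),(506,-231.3,158,-8.1))
b=r.grab_frame("top")[:,:,::-1]; a=r.grab_frame("side")[:,:,::-1]
cv2.imwrite("pics/c12.png",np.hstack([cv2.resize(b[160:310,360:450],(360,600),interpolation=2),cv2.resize(a[80:230,280:390],(440,600),interpolation=2)]))
E
```

```text
at [ 576.997 -294.689  284.336] -8.090148362634281 op 0.22762009611849793 q [-0.475  0.352  1.533  0.     1.256  1.237] t 36.05
[-79.2 -52.8   4.3] turn 0.0
[-79.2 -52.8 126.3] turn 0.0
```

View pics/c12.png

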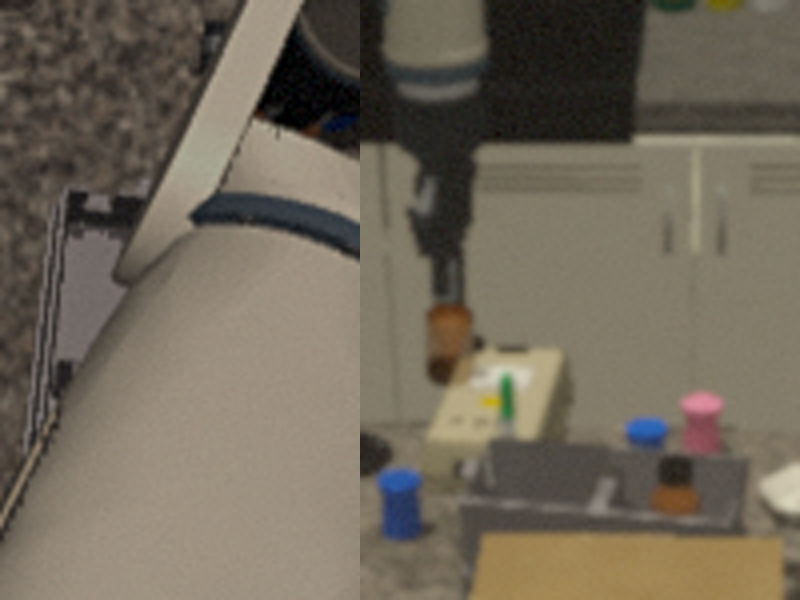

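Emit:
carry_out(
  targets=[
    {"dp": [-79,-53,0],"yaw": 0},
    {"dp": [-79,-53,0],"yaw": 0},
    {"dp": [-79,-53,0],"yaw": 0},
    {"dp": [-79,-53,0],"yaw": 0},
    {"dp": [-79,-53,30],"yaw": 0},
    {"dp": [-79,-53,70],"yaw": 0},
    {"dp": [-79,-53,100],"yaw": 0},
    {"dp": [-79,-53,115],"yaw": 0},
    {"dp": [-79,-53,123],"yaw": 0},
    {"dp": [-79,-53,126],"yaw": 0},
    {"dp": [-79,-53,126],"yaw": 0},
    {"dp": [-79,-53,126],"yaw": 0},
  ],
)

```text
clock: 37.65
eef_pos: [506.8, -231.4, 158.6]
tcp_rot: [3.141, -0.001, -0.141]
contact_force: [-0.5, 0.9, -0.4]
opening: 0.224
grasp_force: 26.3
```

Emit:
carry_out(
  targets=[
    {"dp": [0,0,1],"yaw": 0},
    {"dp": [0,0,2],"yaw": 0},
    {"dp": [0,0,2.5],"yaw": 0},
    {"dp": [0,0,2.5],"yaw": 0},
  ],
)

```text
clock: 38.15
eef_pos: [508.2, -231.9, 157.0]
tcp_rot: [3.141, -0.004, -0.141]
contact_force: [0.5, 0.7, 9.3]
opening: 0.224
grasp_force: 29.8
```

Contact felt (9 N); release and rise.

Emit:
carry_out(
  targets=[
    {"dp": [0,0,-1],"yaw": 0},
    {"dp": [0,0,-1],"yaw": 0},
    {"dp": [0,0,-1],"yaw": 0},
    {"dp": [0,0,-1],"yaw": 0},
  ],
  fingers=0,
)

```text
clock: 38.65
eef_pos: [506.2, -231.2, 156.1]
tcp_rot: [-3.141, 0.0, -0.141]
contact_force: [0.6, -0.3, 0.5]
opening: 0.501
grasp_force: 0.0
```

Emit:
carry_out(
  targets=[
    {"dp": [0,0,-20],"yaw": 0},
    {"dp": [0,0,-60],"yaw": 0},
    {"dp": [0,0,-120],"yaw": 0},
    {"dp": [0,0,-140],"yaw": 0},
    {"dp": [-20,-60,-140],"yaw": 0},
    {"dp": [-40,-120,-140],"yaw": 0},
    {"dp": [-60,-180,-140],"yaw": 0},
    {"dp": [-80,-240,-140],"yaw": 0},
    {"dp": [-80,-300,-140],"yaw": 0},
    {"dp": [-80,-300,-140],"yaw": 0},
    {"dp": [-80,-300,-140],"yaw": 0},
  ],
)

```text
clock: 40.02
eef_pos: [469.2, 76.9, 296.1]
tcp_rot: [3.141, 0.0, -0.14]
contact_force: [-0.2, 0.1, -0.3]
opening: 0.494
grasp_force: 0.0
```

```bash
python3 - <<'E'
from h import *
b=r.grab_frame("top")[:,:,::-1]; a=r.grab_frame("side")[:,:,::-1]
cv2.imwrite("pics/c13.png",np.hstack([cv2.resize(b[180:330,350:440],(360,600),interpolation=2),cv2.resize(a[160:310,290:400],(440,600),interpolation=2)]))
go()
E
```

```text
at [469.309  75.914 296.156] -8.160677696385914 op 0.49792313947133404 q [ 0.157  0.06   1.874 -0.     1.208  1.871] t 40.125
```

View pics/c13.png

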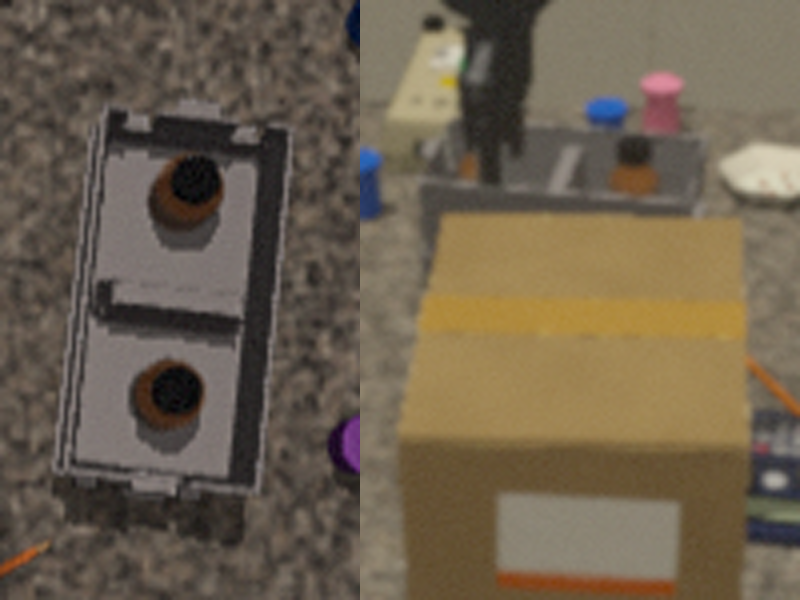

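```bash
python3 -c "
from rig import r
print(r.sign_off())"
```

```text
the job is handed in; nothing more can be done
None
```

I handed the job in at about 40 s: four jars are in the lower tote, the empty tote is stacked end for end on it, and one phial stands upright in each top compartment. No verdict came back, and I viewed 15 pictures, one over the limit of 14.

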